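# Load the pearl-jar carrier and hold it up level by its bail

### The job

Finish loading the wooden jar carrier: stand the big pearl jar from the bench in its wide middle pocket and the small one from the bench in the empty end pocket, each right down on the pocket floor. Then take the folded-down carrying handle by its black grip, swing it up over the jars, lift the carrier without tipping it, and finish while still holding it by the grip, level and still, with its underside about 10 cm above the bench. Keep every jar upright and in its pocket, and leave the dish, the tweezers and the loupe where they lie.

Things in the scene. Friction and masses are not known exactly. Their poses are not given: they have to be found in the camera images.
- carrier: Loose wooden jar carrier, 76 mm deep (x) and 205 long (y), three round pockets in a row along y. Origin at the centre of its underside, x towards the folded handle (away from the robot, yaw within 0.3 rad), z up. Block top at z = 25 mm, pockets 15 deep. Steel cheeks at y = +-101, 22 wide, up to z = 69, carry the handle's pivot line (x = 0, z = 58 mm). About 0.43 kg with handle.
- pocket_middle (a point): Centre of the floor of the wide middle pocket, 53 mm in diameter, at the carrier's (0, 0, 9 mm). For the big jar. Empty at the start.
- pocket_left (a point): Centre of the floor of the end pocket at the carrier's +y end, 47 mm in diameter, at (0, +66, 9 mm). Empty at the start.
- pocket_right (a point): Centre of the floor of the end pocket at the carrier's -y end, 47 mm in diameter, at (0, -66, 9 mm). The packed jar stands in it from the start.
- bail (a joint): Angle (rad) of the carrying handle, a U-shaped bail of 6 mm steel rod, arms at the carrier's y = +-108 mm: 0 folded down on the carrier's +x side against its stop; 1.745 upright over the jars; 3.49 folded down on the -x side. Swings almost freely and falls to a side when let go; the hanging carrier levels itself fore and aft.
- grip: Black grip on the middle of the handle, 20 x 20 mm in section, 100 long along its y (parallel to the carrier's y), a 25 mm flange at each end. Origin at its centre, 100 mm from the pivot line: folded at the carrier's (98, 0, 41 mm), upright at (0, 0, 158 mm). Turns freely on the rod, so the fingers keep their direction while the handle swings. 50 mm gap between folded grip and block.
- jar_big: Big screw-lid jar of pearls, clear with a white lid, 49 mm in diameter, 52 mm high. Stands on the bench to the left, in front of the aluminium frame, whose rail (40 mm high) and post (40 mm square, 0.7 m high, at y = 0.12 m) begin at x = 0.647 m in the robot's base frame. Origin at the centre of its underside, z up. About 0.09 kg.
- jar_small: Small screw-lid jar of pearls, clear with a white lid, 43 mm in diameter, 44 mm high. Stands on the bench to the left, in front of the aluminium frame, whose rail (40 mm high) and post (40 mm square, 0.7 m high, at y = 0.12 m) begin at x = 0.647 m in the robot's base frame. Origin at the centre of its underside, z up. About 0.07 kg.
- jar_packed: Jar like the small one (43 mm, 44 mm high, white lid) that already stands in the carrier's -y end pocket. Origin at the centre of its underside. About 0.07 kg.
- dish: Shallow sorting dish with pearls, 66 mm across, 13 mm high, on the bench near the front edge. Leave it alone. Origin at the centre of its underside.
- tweezers: Steel tweezers, 143 mm long (along their y), 9 mm high, flat on the bench near the front edge. Leave them alone. Origin under their middle.
- loupe: Folding metal loupe, 30 x 63 x 14 mm, on the bench to the right of the carrier. Leave it alone. Origin under its middle.

How it is judged:
By the outcome, as a careful person would: the job done as asked, in the order asked, and still so for the second after the job is handed in, while the arm keeps its last pose, push and grip.
It also fails if it takes over 72 s, if anything falls off the work surface, if the arm or the gripper's body presses on something with over 40 N, if the wrist force passes 120 N, or if a joint passes its speed limit or range.

### The arm

A 6-joint arm with a two-finger parallel gripper is mounted at the origin on a cart in front of the work surface, level with it; the furniture and walls round the work are solid. World frame = base frame: x ahead of the robot, y to its left, z up, the work surface at z = 0. Lengths are in m, angles in degrees, forces in N, time in s.
With the tool pointing down it reaches from about 0.4 to 0.825 m from the base axis. Payload 7 kg.
Tool frame: the origin (TCP) lies between the finger pads; the fingertips stand 25 mm ahead of it and the grasp point (between the pads) lies 6 mm ahead of it; z points along the fingers, y is the line along which they close (so a half turn about z gives the same grasp; the last joint's range is limited). The gripper opens to 88 mm and grips with 3 to 60 N. Pads are 19 mm wide; open, the fingers measure 130 mm over their backs; the gripper's body (78 mm by 193 mm) begins 47 mm behind the grasp point.
Start: joints at [80.163, 20.546, 0.682, 0, -70.136, -16.507], TCP at [0.3, 0.605, 0.252] pointing down, gripper open.
Joint ranges: [-176.03, 176.03], [-82.01, 121.73], [-58.28, 71.71], [-173.87, 95.51], [-174.79, -0.11], [-173.66, 173.66]. Speed limits (degrees/s): [136.94, 136.94, 172.46, 180, 180, 180].

### API

Orientations are given as [roll, pitch, yaw] about the fixed x, y, z axes, in that order (R = Rz(yaw) Ry(pitch) Rx(roll)).
In Python, from plant import ctrl gives the robot as it stands.
- The arm moves only by the tool drive_effector, called after "Request:" as a command line: name --argument value ..., lists and objects as JSON in quotes. Schema: {"type":"object","properties":{"steps":{"type":"array","items":{"type":"number"},"minItems":5,"maxItems":40},"only":{"type":"string"},"quiet":{"type":"boolean"},"lines":{"type":"string"}},"required":["steps"],"additionalProperties":false}. steps is one flat list of numbers that holds 1 to 8 rows one after another, with no inner brackets; each row has 5 numbers: dx, dy, dz in units of 100 mm, then a turn about the tool's z in degrees, then the finger opening in m; each row is the pose to reach, as a shift and turn from the pose commanded when the call began, along the tool's axes at that moment; what a row does not reach only later rows make up. A row lasts 1/8 s, in which the tool goes at most 0.0625 m and 10.7 degrees, less where a joint would pass 70% of its speed; a pose out of reach is approached as far as the arm can. The fingers move at their own pace and stop on an object; the grip force is fixed at half the most. Time passes only in rows, so rows that do not move let the fingers close. The tool returns the time, the measured TCP pose, the force, the opening and the grip force at its end. only (a regular expression) keeps the lines of the reply that match it, lines (a string "A,B") keeps lines A to B, and quiet returns only ok. Input that does not fit is refused with a message, and nothing moves.
- ctrl.get_obs(): the state, without advancing time (a new reading comes with each control period).
- ctrl.snapshot(name): name is "scene" or "top" or "wrist"; returns a dict with "frame" (400x640x3 uint8, red, green, blue), "z_map" (400x640 float32, m along the optical axis (not along the pixel's ray), 0 where there is no reading), "fovy" (degrees; the focal length in pixels is half the picture's height over the tangent of half this angle, whatever the lens; pixels are square), "cx", "cy" (the principal point, pixels), "k1" (the pictures are not rectified: a ray, as slopes to the right and down, at radius r is drawn at 1 + k1 r^2 times it, then the intrinsics apply), "R" (3x3) and "t" (3): a world point X has camera coordinates R X + t; the wrist camera has in their place "T_tool_cam" (4x4, takes a point from camera to tool coordinates, whose origin is the TCP and whose axes are the flange's). Camera axes: x right, y down, z forward; pixel columns grow to the right and rows downward; lengths in m; the calibration is good to about 2 mm. A picture is of the moment at which its call begins: read the wrist's pose just before it.
- ctrl.close_job(): hands the job in; it is judged then, once.
The state is a dict: "clock": time; "joint_pos": joint angles; "qvel": joint speeds; "tau": joint torques, N m; "tool_pos": TCP position; "orientation": TCP orientation; "force": force on the tool from outside, world axes, zero at the start; "moment": the same for the moment, N m; "opening": finger opening in m; "gripper_force": force on a finger pad.
Only numpy, scipy, OpenCV 4.12 (cv2) and the standard library are available. Lean on these libraries where they do the work, as an engineer would, in place of code of your own. Each camera call takes 0.05 s, during which the arm holds its last target. There are 200 camera calls.

## Working session

There is one attempt and no reset: what is moved stays moved. The work goes in short steps, Python scripts to look and compute and a tool call to move; the robot and the scene stay as the last step left them, time stands still between calls to the robot, and variables do not carry over. Pictures are saved under pics/ and viewed, at most 10 in all, crops included, and the job is handed in when it is done.

```bash
ls; mkdir -p pics
```

Create h.py:
```python
import numpy as np, cv2
from plant import ctrl
from scipy.spatial.transform import Rotation as Ro
def snap(n):
    o=ctrl.get_obs(); s=ctrl.snapshot(n)
    if n=="wrist":
        Rt=Ro.from_euler('xyz',o['orientation'],degrees=True).as_matrix()
        T=np.eye(4);T[:3,:3]=Rt;T[:3,3]=o['tool_pos']
        M=T@np.array(s['T_tool_cam']); s['Rw'],s['c']=M[:3,:3],M[:3,3]
    else:
        R=np.array(s['R']); s['Rw'],s['c']=R.T,-R.T@np.array(s['t'])
    return s
def rays(s,px):
    f=200/np.tan(np.radians(s['fovy']/2)); px=np.array(px,float).reshape(-1,1,2)
    K=np.array([[f,0,s['cx']],[0,f,s['cy']],[0,0,1]])
    p=cv2.undistortPoints(px,K,np.array([s['k1'],0,0,0,0.]))[:,0]
    return np.c_[p,np.ones(len(p))]
def onz(s,px,z):
    d=rays(s,px)@s['Rw'].T
    return s['c']+d*((z-s['c'][2])/d[:,2])[:,None]
def cloud(s):
    v,u=np.mgrid[:400,:640]; d=rays(s,np.c_[u.ravel(),v.ravel()])
    z=s['z_map'].ravel()[:,None]
    P=(d*z)@s['Rw'].T+s['c']; P[z[:,0]==0]=np.nan
    return P.reshape(400,640,3)
def save(s,n): cv2.imwrite('pics/'+n+'.png',s['frame'][...,::-1])
```

Run:
```python
from h import *
import pickle
print({k:np.round(v,3) if not isinstance(v,str) else v for k,v in ctrl.get_obs().items()})
for n in ("scene","top"):
    s=snap(n); save(s,n+'0'); pickle.dump(s,open(n+'0.pkl','wb')); print(n,s['fovy'],s['k1'],s['c'])
```

```text
pics
plant.py
{'clock': np.float64(0.0), 'joint_pos': array([ 8.0163e+01,  2.0590e+01,  6.3500e-01, -2.2000e-02, -7.0136e+01,
       -1.6506e+01]), 'qvel': array([-0.017, -0.017, -0.021,  0.061, -0.071,  0.09 ]), 'tau': array([-2.0000e-03, -5.8271e+01,  2.9306e+01,  6.9980e+00,  7.0000e-03,
       -0.0000e+00]), 'tool_pos': array([0.299, 0.605, 0.251]), 'orientation': array([ 1.79908e+02, -6.00000e-03, -2.63500e+01]), 'force': array([-0.205,  0.063, -0.006]), 'moment': array([-0.053, -0.043, -0.015]), 'gripper_force': np.float64(0.0), 'opening': np.float64(0.088)}
scene 49.44052955550761 -0.07572840780901786 [-0.30488014 -0.56102901  0.67776686]
top 51.18102002378016 -0.012201725068675812 [ 0.37789576 -0.09847602  1.19289662]
```
View pics/scene0.png

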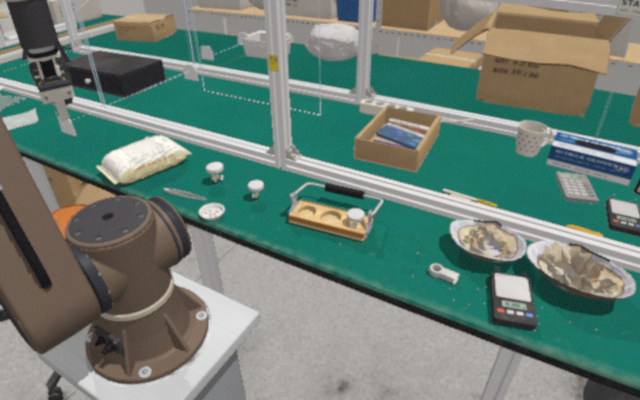

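View pics/top0.png

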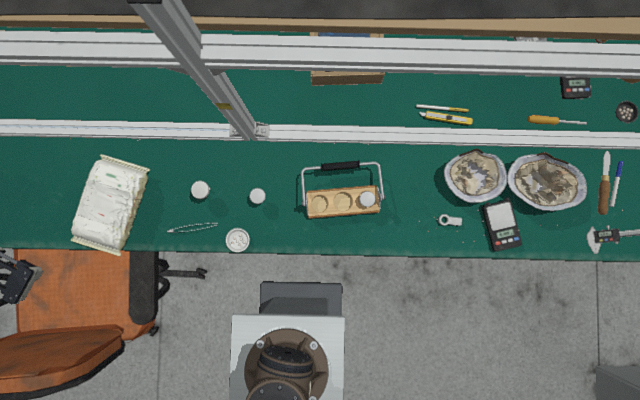

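The top view shows the big jar at about (200,190), the small jar at (257,196), the carrier block centre at (343,203) with the packed jar at (367,199), and the grip at (340,166). I'll enlarge this area and measure.

Run:
```python
from h import *
import pickle
s=pickle.load(open('top0.pkl','rb'))
c=s['frame'][140:260,180:390,::-1]; cv2.imwrite('pics/crop0.png',cv2.resize(c,None,fx=3.7,fy=3.7,interpolation=cv2.INTER_CUBIC))
P=cloud(s); f=s['frame'].astype(int)
# white lids by height
for n,(u0,u1,v0,v1),zl,zh in (('big',(185,215,175,207),.044,.06),('small',(244,272,183,210),.036,.052),('packed',(355,380,187,212),.044,.062)):
    Q=P[v0:v1,u0:u1].reshape(-1,3); g=(Q[:,2]>zl)&(Q[:,2]<zh); q=Q[g]
    if len(q)>5:print(n,len(q),q.min(0),q.max(0),q.mean(0),np.median(q[:,2]))
# black grip
m=np.zeros((400,640),bool);m[150:180,310:370]=1
m&=(f.max(2)<60); v,u=np.where(m); print('grip px',u.mean(),v.mean(),u.min(),u.max(), np.nanmedian(P[m],0), cv2.minAreaRect(np.c_[u,v].astype(np.float32)))
print(onz(s,[[u.mean(),v.mean()]],.05))
```

```text
big 246 [0.47255879 0.22439836 0.0440713 ] [0.52037239 0.27258502 0.05573701] [0.49623371 0.24775908 0.05028438] 0.05019792948166979
small 184 [0.46303622 0.06902286 0.03627596] [0.50235654 0.11010341 0.04740613] [0.48301904 0.08976655 0.04243512] 0.04234693062836159
packed 189 [ 0.46066385 -0.24668857  0.04545314] [ 0.49942887 -0.19400287  0.05839159] [ 0.48061795 -0.21383438  0.05112414] 0.0510643580844552
grip px 338.0187891440501 167.70146137787057 310 369 [ 0.5676591  -0.13185526  0.04540362] ((339.1884460449219, 167.4686737060547), (11.572686195373535, 59.12324142456055), 84.95755004882812)
[[ 0.56519758 -0.1320299   0.05      ]]
```

View pics/crop0.png

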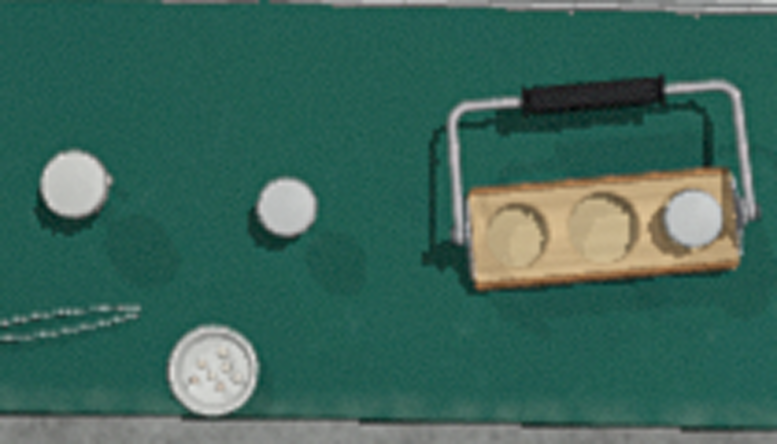

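The crop shows both jars standing with round lids, empty left and middle pockets at crop (516,235) and (604,228), the packed jar at (694,217), and the grip at (593,95). Next I'll work out the carrier pose.

Run:
```python
from h import *
import pickle
from scipy.optimize import least_squares
s=pickle.load(open('top0.pkl','rb')); f=s['frame']
P=cloud(s)
c=lambda u,v:[180+(u+.5)/3.7-.5,140+(v+.5)/3.7-.5]
pts=onz(s,[c(516,235),c(604,228)],.025); print('pockets',pts)
print('grip',onz(s,[c(593,95),c(524,98),c(662,90)],.047))
Q=P[180:225,300:390]; m=(Q[...,2]>.019)&(Q[...,2]<.031)
F=f[180:225,300:390].astype(int); m&=(F[...,0]-F[...,2]>35)
q=Q[m][:,:2]; 
mx=onz(s,[[343,203]],.025)[0,:2]
r=cv2.minAreaRect((q*1000).astype(np.float32)); print(len(q),r)
# packed lid edge circle and lids in colour
for n,(u0,u1,v0,v1),z in (('big',(185,215,175,207),.052),('small',(244,272,183,210),.044),('packed',(355,380,185,212),.053)):
    F=f[v0:v1,u0:u1].astype(int); w=((F.min(2)>150)&(F.max(2)-F.min(2)<35)).astype(np.uint8)
    n_,L,st,ce=cv2.connectedComponentsWithStats(w); i=1+st[1:,4].argmax()
    print(n,st[i],onz(s,[ce[i]+[u0,v0]],z))
```

```text
pockets [[ 0.4677814  -0.08167956  0.025     ]
 [ 0.47458562 -0.14827931  0.025     ]]
grip [[ 0.57249123 -0.13721245  0.047     ]
 [ 0.56906505 -0.08560709  0.047     ]
 [ 0.57743794 -0.18882495  0.047     ]]
1106 ((474.85009765625, -147.93161010742188), (76.14859771728516, 200.01907348632812), 6.320683002471924)
big [  6   6  19  17 233] [[0.49685752 0.24742377 0.052     ]]
small [  6   6  15  14 172] [[0.48387375 0.08965519 0.044     ]]
packed [  5   7  15  15 179] [[ 0.48147316 -0.2135535   0.053     ]]
```

Carrier centre is about (0.475,-0.148) with yaw about 6°. That agrees with the grip position and the block size (76 x 200 mm). I'll use a tool yaw of about -84° throughout, starting above the big jar.

Units first: shifts go in units of 100 mm. So 0.335 m is 3.35, 0.2325 m is 2.325.

Request:
drive_effector --steps '[0.48,0.33,0,8.5,0.088,0.96,0.66,0,17,0.088,1.44,1,0,25.5,0.088,1.92,1.33,0,34,0.088,2.4,1.66,0,42.5,0.088,2.88,2,0,51,0.088,3.35,2.325,0,57.6,0.088,3.35,2.325,0,57.6,0.088]'

```text
clock: 1.1
tool_pos: [0.4976, 0.2446, 0.2513]
orientation: [180.0, -0.0, -84.3]
force: [0.8, 0.1, 0.7]
opening: 0.0877
gripper_force: 0.0
```

Run:
```python
from h import *
s=snap('wrist'); save(s,'w1'); print(np.round(s['T_tool_cam'],4),s['fovy'],s['c'],ctrl.get_obs()['orientation'])
P=cloud(s); Q=P.reshape(-1,3); q=Q[(Q[:,2]>.045)&(Q[:,2]<.06)&(abs(Q[:,0]-.497)<.05)&(abs(Q[:,1]-.248)<.05)]
if len(q): print(len(q),q.min(0),q.max(0))
```

```text
[[-4.000e-04 -9.651e-01 -2.620e-01  6.970e-02]
 [ 1.000e+00 -4.000e-04  0.000e+00 -1.000e-04]
 [-1.000e-04 -2.620e-01  9.651e-01 -1.318e-01]
 [ 0.000e+00  0.000e+00  0.000e+00  1.000e+00]] 71.59403992880064 [0.50470134 0.17529384 0.38318139] [ 1.79971349e+02 -1.49123679e-02 -8.41285684e+01]
1182 [0.47263011 0.22496816 0.04501278] [0.52052834 0.27301709 0.05287423]
```

View pics/w1.png

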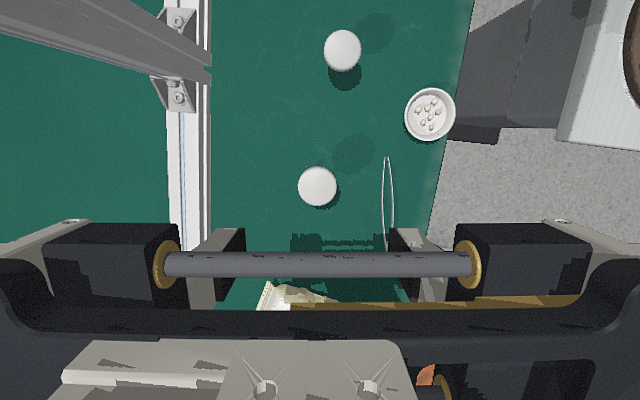

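The wrist view shows the big jar's lid at (318,187), the small one at (342,50), and the tweezers at (388,205), close to the inner finger. I'll measure all three.

Add to h.py:
```python
def lid(s,box,z,r=None):
    u0,u1,v0,v1=box; F=s['frame'][v0:v1,u0:u1].astype(int)
    w=((F.min(2)>140)&(F.max(2)-F.min(2)<40)).astype(np.uint8)
    n,L,st,ce=cv2.connectedComponentsWithStats(w); i=1+st[1:,4].argmax()
    cs,_=cv2.findContours((L==i).astype(np.uint8),0,1)
    c=max(cs,key=len)[:,0]+[u0,v0]
    X=onz(s,c,z)[:,:2]; A=np.c_[2*X,np.ones(len(X))]; p=np.linalg.lstsq(A,(X**2).sum(1),rcond=None)[0]
    return p[:2],np.sqrt(p[2]+p[:2]@p[:2])*2
```

Run:
```python
from h import *
s=snap('wrist'); print(ctrl.get_obs()['tool_pos'])
print(lid(s,(285,350,155,220),.052),lid(s,(315,370,20,80),.044))
print(onz(s,[[388,157],[394,200],[396,230],[382,200]],.005))
P=cloud(s);Q=P.reshape(-1,3); q=Q[(Q[:,2]>.037)&(Q[:,2]<.05)&(abs(Q[:,0]-.483)<.04)&(abs(Q[:,1]-.09)<.04)]
print(q.min(0),q.max(0))
```

```text
[0.49674058 0.24716819 0.25133619]
(array([0.49689728, 0.24863627]), np.float64(0.04691415463901563)) (array([0.48421397, 0.0921158 ]), np.float64(0.04064643854962947))
[[0.40295573 0.20997874 0.005     ]
 [0.3842545  0.26910596 0.005     ]
 [0.37331984 0.3137317  0.005     ]
 [0.40126623 0.27084384 0.005     ]]
[0.46202757 0.06971202 0.03714528] [0.50464126 0.11311814 0.04528533]
```

Scaled: 0.207 m is 2.07, -0.0007 m is -0.007.

Request:
drive_effector --steps '[-0.007,0,0.6,0,0.088,-0.007,0,1.2,0,0.088,-0.007,0,1.7,0,0.088,-0.007,0,2,0,0.088,-0.007,0,2.07,0,0.088,-0.007,0,2.07,0,0.088,-0.007,0,2.07,0,0.04,-0.007,0,2.07,0,0.04]'

```text
clock: 2.2
tool_pos: [0.497, 0.2492, 0.0459]
orientation: [-179.9, 0.1, -83.9]
force: [0.0, -0.5, -0.1]
opening: 0.0733
gripper_force: 0.0
```

Request:
drive_effector --steps '[0,0,0,0,0.04,0,0,0,0,0.04,0,0,0,0,0.04,0,0,0,0,0.04]'

```text
clock: 2.7
tool_pos: [0.4966, 0.2485, 0.0448]
orientation: [-180.0, 0.0, -83.9]
force: [-0.8, -0.3, 3.2]
opening: 0.0463
gripper_force: 30.0
```

Scaled: 0.295 m is 2.95, -0.05 m is -0.5.

Request:
drive_effector --steps '[0,0,-0.5,0,0.04,0,0,-1.1,0,0.04,0.5,0.1,-1.4,0,0.04,1.1,0.2,-1.4,0,0.04,1.7,0.3,-1.4,0,0.04,2.3,0.4,-1.4,0,0.04,2.8,0.5,-1.4,0,0.04,2.95,0.52,-1.4,0,0.04]'

```text
clock: 3.7
tool_pos: [0.4749, -0.0526, 0.1844]
orientation: [180.0, 0.0, -84.1]
force: [0.2, 0.8, -1.2]
opening: 0.0466
gripper_force: 30.0
```

Request:
drive_effector --steps '[0,0,0,0,0.04,0,0,0,0,0.04]'

```text
clock: 3.95
tool_pos: [0.4761, -0.0496, 0.1845]
orientation: [180.0, 0.0, -83.9]
force: [-0.1, -0.3, -0.5]
opening: 0.0465
gripper_force: 30.0
```

Run:
```python
from h import *
import pickle
s=snap('wrist'); o=ctrl.get_obs(); save(s,'w2'); pickle.dump(s,open('w2.pkl','wb')); print(o['tool_pos'],o['orientation'],s['c'],s['cx'],s['cy'],o['force'])
```

```text
[ 0.47615624 -0.04939759  0.18446128] [ 1.79996450e+02  4.36647778e-03 -8.38879704e+01] [ 0.4836136  -0.11893826  0.31629578] 316.540158406697 198.97999424040918 [ 0.35927696 -0.83510238 -1.05669253]
```

View pics/w2.png

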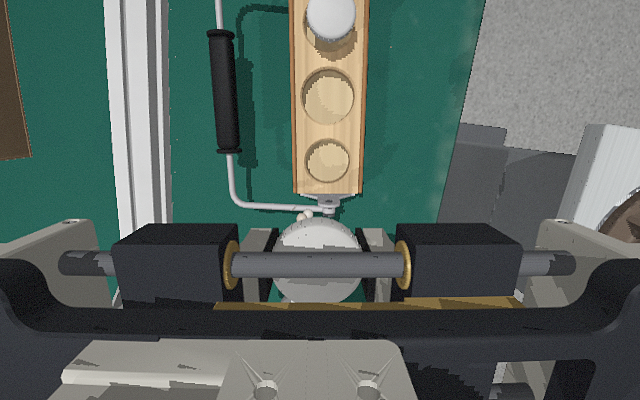

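The wrist view shows the middle pocket at (328,97), the left pocket at (327,161), the grip at (223,91), and the big jar held upright. I'll take an enlarged crop and measure from depth too.

Run:
```python
from h import *
import pickle
s=pickle.load(open('w2.pkl','rb'))
cv2.imwrite('pics/c2.png',cv2.resize(s['frame'][55:195,280:375,::-1],None,fx=4.2,fy=4.2,interpolation=cv2.INTER_CUBIC))
P=cloud(s); f=s['frame'].astype(int)
m=(P[...,2]>.0215)&(P[...,2]<.0285); m[:, :285]=0; m[:,375:]=0; m[:55]=0; m[200:]=0
print(m.sum(),np.median(P[m][:,2]))
hole=(~m).astype(np.uint8); n,L,st,ce=cv2.connectedComponentsWithStats(hole[:, :],connectivity=4)
for i in range(1,n):
    if 300<st[i,4]<5000:
        c=max(cv2.findContours((L==i).astype(np.uint8),0,1)[0],key=len)[:,0]
        X=onz(s,c,.025)[:,:2];A=np.c_[2*X,np.ones(len(X))];p=np.linalg.lstsq(A,(X**2).sum(1),rcond=None)[0]
        print(st[i],ce[i],p[:2],2*np.sqrt(p[2]+p[:2]@p[:2]))
```

```text
6002 0.022842466149163854
[ 300   67   57   59 2429] [327.84726225  95.89378345] [ 0.47519119 -0.14641212] 0.05305522799228182
[ 305  139   46   46 1593] [327.32140615 161.30947897] [ 0.46822676 -0.08175306] 0.04640643706835905
```

View pics/c2.png

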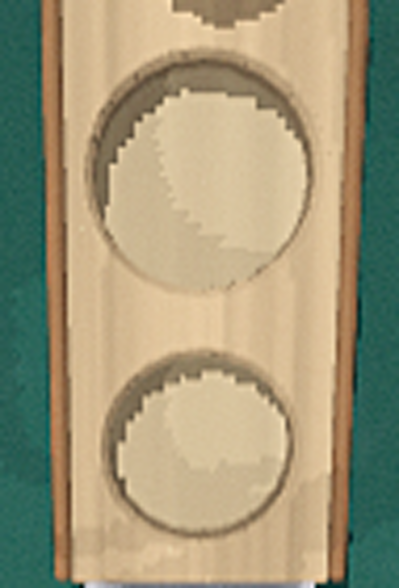

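Scaled: 0.0964 m is 0.964, 0.0114 m is 0.114.

Request:
drive_effector --steps '[0.5,0.06,0,0,0.04,0.964,0.114,0,0,0.04,0.964,0.114,0.5,0,0.04,0.964,0.114,0.9,0,0.04,0.964,0.114,1.08,0,0.04,0.964,0.114,1.1,0,0.04,0.964,0.114,1.12,0,0.04,0.964,0.114,1.12,0,0.04]'

```text
clock: 5.0
tool_pos: [0.4755, -0.147, 0.0734]
orientation: [-179.9, -0.0, -83.9]
force: [-0.2, 0.2, -1.2]
opening: 0.0466
gripper_force: 30.0
```

Request:
drive_effector --steps '[0,0,0.02,0,0.04,0,0,0.04,0,0.04,0,0,0.04,0,0.04]'

```text
clock: 5.38
tool_pos: [0.4746, -0.1474, 0.0685]
orientation: [180.0, 0.0, -84.0]
force: [0.3, -0.9, -0.5]
opening: 0.0464
gripper_force: 30.0
```

Request:
drive_effector --steps '[0,0,0.02,0,0.04,0,0,0.04,0,0.04,0,0,0.04,0,0.04]'

```text
clock: 5.75
tool_pos: [0.4746, -0.1474, 0.0643]
orientation: [180.0, 0.0, -83.9]
force: [-0.0, 0.3, -1.4]
opening: 0.0463
gripper_force: 30.0
```

No contact force, and the jar is below the block's rim. I'll continue to the floor.

Scaled: 0.009 m is 0.09, 0.008 m is 0.08.

Request:
drive_effector --steps '[0,0,0.03,0,0.04,0,0,0.06,0,0.04,0,0,0.08,0,0.04,0,0,0.09,0,0.04,0,0,0.09,0,0.04]'

```text
clock: 6.38
tool_pos: [0.4747, -0.1474, 0.0555]
orientation: [180.0, -0.0, -83.9]
force: [-0.0, -0.2, -0.9]
opening: 0.0461
gripper_force: 30.0
```

Request:
drive_effector --steps '[0,0,0.01,0,0.04,0,0,0.015,0,0.04,0,0,0.015,0,0.04]'

```text
clock: 6.75
tool_pos: [0.4747, -0.1474, 0.054]
orientation: [180.0, -0.0, -83.9]
force: [0.1, 0.5, -0.9]
opening: 0.0463
gripper_force: 30.0
```

Scaled: 0.001 m is 0.01.

Request:
drive_effector --steps '[0,0,0.01,0,0.04,0,0,0.01,0,0.04,0,0,0.01,0,0.04]'

```text
clock: 7.12
tool_pos: [0.4749, -0.1475, 0.0537]
orientation: [-180.0, -0.0, -83.9]
force: [-3.0, -1.3, 8.0]
opening: 0.0463
gripper_force: 30.0
```

Request:
drive_effector --steps '[0,0,0,0,0.06,0,0,0,0,0.06,0,0,0,0,0.06,0,0,-0.3,0,0.075,0,0,-0.8,0,0.088,0,0,-1.3,0,0.088,0,0,-1.3,0,0.088]'

```text
clock: 8.0
tool_pos: [0.4772, -0.1474, 0.1872]
orientation: [-179.6, -0.1, -83.9]
force: [0.6, 0.7, -0.7]
opening: 0.087
gripper_force: 0.0
```

Run:
```python
from h import *
s=snap('top')
P=cloud(s)
print(lid(s,(325,362,185,215),.061)); 
Q=P.reshape(-1,3);q=Q[(Q[:,2]>.05)&(Q[:,2]<.075)&(np.hypot(Q[:,0]-.475,Q[:,1]+.147)<.02)]; print(len(q),np.median(q,0))
s=snap('wrist');Q=cloud(s).reshape(-1,3)
for r in (.02,):
    q=Q[(Q[:,2]>.045)&(Q[:,2]<.075)&(np.hypot(Q[:,0]-.475,Q[:,1]+.147)<r)]; print(len(q), np.median(q,0) if len(q) else 0)
save(s,'w3')
```

```text
(array([ 0.11214775, -0.04779782]), np.float64(0.7437786178536098))
0 [nan nan nan]
1293 [ 0.47496735 -0.1473486   0.05956578]
  return _methods._mean(a, axis=axis, dtype=dtype,
  ret = um.true_divide(
```

The big jar is seated: 8 N at the floor, and the lid is at the right height. Now the small jar.

Scaled: -0.2364 m is -2.364, -0.0339 m is -0.339.

Request:
drive_effector --steps '[-0.5,-0.07,-0.2,0,0.088,-1,-0.14,-0.4,0,0.088,-1.5,-0.21,-0.6,0,0.088,-2,-0.28,-0.65,0,0.088,-2.364,-0.339,-0.67,0,0.088,-2.364,-0.339,-0.67,0,0.088,-2.364,-0.339,-0.67,0,0.088]'

```text
clock: 8.98
tool_pos: [0.4829, 0.091, 0.2487]
orientation: [179.9, -0.1, -83.9]
force: [0.1, 0.6, -0.0]
opening: 0.0875
gripper_force: 0.0
```

Run:
```python
from h import *
s=snap('wrist'); o=ctrl.get_obs();print(o['tool_pos'],o['orientation'])
Q=cloud(s).reshape(-1,3); q=Q[(Q[:,2]>.037)&(Q[:,2]<.05)&(abs(Q[:,0]-.483)<.04)&(abs(Q[:,1]-.09)<.04)]
print(q.min(0),q.max(0)); 
d=(np.array([.4838,.0915,.044])-s['c'])@s['Rw'];f=200/np.tan(np.radians(s['fovy']/2));u,v=(d[:2]/d[2]*f+[s['cx'],s['cy']]).astype(int)
print(u,v,lid(s,(u-30,u+30,v-30,v+30),.044))
```

```text
[0.4830122  0.0906331  0.24897166] [ 1.79881542e+02 -5.07769720e-02 -8.39617359e+01]
[0.46293411 0.06993229 0.0371036 ] [0.50468636 0.11102022 0.04489455]
315 182 (array([0.48420421, 0.09028175]), np.float64(0.04105339424616673))
```

Scaled: 0.2065 m is 2.065, 0.0012 m is 0.012.

Request:
drive_effector --steps '[0.012,0,0.6,0,0.088,0.012,0,1.2,0,0.088,0.012,0,1.7,0,0.088,0.012,0,2,0,0.088,0.012,0,2.065,0,0.088,0.012,0,2.065,0,0.088,0.012,0,2.065,0,0.035,0.012,0,2.065,0,0.035]'

```text
clock: 10.02
tool_pos: [0.4843, 0.0905, 0.0448]
orientation: [-179.9, 0.1, -83.9]
force: [-0.1, 1.1, -0.4]
opening: 0.0729
gripper_force: 0.0
```

Request:
drive_effector --steps '[0,0,0,0,0.035,0,0,0,0,0.035,0,0,0,0,0.035,0,0,0,0,0.035]'

```text
clock: 10.52
tool_pos: [0.4838, 0.0902, 0.0437]
orientation: [-180.0, 0.0, -83.9]
force: [-0.0, 0.3, 2.1]
opening: 0.041
gripper_force: 30.0
```

Request:
drive_effector --steps '[0,0,-0.5,0,0.035,0,0,-1,0,0.035,0.5,0.1,-1.2,0,0.035,1,0.2,-1.2,0,0.035,1.5,0.3,-1.2,0,0.035,1.693,0.339,-1.2,0,0.035,1.693,0.339,-0.8,0,0.035,1.693,0.339,-0.4,0,0.035]'

```text
clock: 11.52
tool_pos: [0.4679, -0.0823, 0.083]
orientation: [-179.9, 0.0, -84.0]
force: [0.5, 0.3, -0.2]
opening: 0.0408
gripper_force: 30.0
```

Request:
drive_effector --steps '[0,0,0.08,0,0.035,0,0,0.1,0,0.035,0,0,0.12,0,0.035,0,0,0.12,0,0.035]'

```text
clock: 12.02
tool_pos: [0.4684, -0.0816, 0.0725]
orientation: [-179.9, 0.0, -83.9]
force: [-0.1, 0.1, -2.4]
opening: 0.0411
gripper_force: 30.0
```

Request:
drive_effector --steps '[0,0,0.02,0,0.035,0,0,0.05,0,0.035,0,0,0.08,0,0.035,0,0,0.08,0,0.035]'

```text
clock: 12.52
tool_pos: [0.4676, -0.0819, 0.0632]
orientation: [180.0, -0.0, -83.9]
force: [-0.2, -1.0, -0.3]
opening: 0.0409
gripper_force: 30.0
```

In the pocket with no resistance. I'll go down to the floor.

Scaled: 0.0115 m is 0.115, 0.011 m is 0.11.

Request:
drive_effector --steps '[0,0,0.03,0,0.035,0,0,0.06,0,0.035,0,0,0.09,0,0.035,0,0,0.1,0,0.035,0,0,0.11,0,0.035,0,0,0.11,0,0.035,0,0,0.115,0,0.035,0,0,0.115,0,0.035]'

```text
clock: 13.52
tool_pos: [0.4678, -0.0818, 0.0526]
orientation: [-180.0, -0.0, -83.9]
force: [-2.7, 0.5, 7.8]
opening: 0.0409
gripper_force: 30.0
```

Request:
drive_effector --steps '[0,0,0,0,0.06,0,0,0,0,0.06,0,0,0,0,0.06,0,0,-0.5,0,0.07,0,0,-1,0,0.07,-0.13,-0.3,-1.5,0,0.06,-0.26,-0.55,-1.8,0,0.05,-0.26,-0.55,-1.8,0,0.05]'

```text
clock: 14.52
tool_pos: [0.5223, -0.0492, 0.2344]
orientation: [-179.7, 0.0, -83.9]
force: [-1.3, 0.5, -1.9]
opening: 0.0509
gripper_force: 0.0
```

Request:
drive_effector --steps '[0,0,0,0,0.05,0,0,0,0,0.05]'

```text
clock: 14.78
tool_pos: [0.5187, -0.0505, 0.2309]
orientation: [179.9, -0.0, -84.0]
force: [0.2, 0.8, -0.2]
opening: 0.0499
gripper_force: 0.0
```

Run:
```python
from h import *
import pickle
s=snap('wrist'); o=ctrl.get_obs();print(o['tool_pos'],o['orientation']);pickle.dump(s,open('w4.pkl','wb'));save(s,'w4')
P=cloud(s);f=s['frame'].astype(int)
m=(f.max(2)<70)&(P[...,2]>.035)&(P[...,2]<.06)&(abs(P[...,0]-.572)<.03)
q=P[m]; print(m.sum(),np.median(q,0)); 
print(cv2.minAreaRect((q[:,:2]*1000).astype(np.float32)))
v,u=np.where(m);X=onz(s,np.c_[u,v],.046)[:,:2]; print(cv2.minAreaRect((X*1000).astype(np.float32)),u.mean(),v.mean())
```

```text
[ 0.5188089  -0.05055779  0.23106486] [ 1.79886840e+02 -9.74644031e-03 -8.39683968e+01]
1966 [ 0.57206282 -0.13922626  0.04870667]
((572.6817016601562, -136.27737426757812), (23.350078582763672, 108.26654815673828), 6.320666313171387)
((571.7996215820312, -136.64984130859375), (23.843990325927734, 109.09471130371094), 5.944009304046631) 275.4028484231943 101.13377416073246
```

View pics/w4.png

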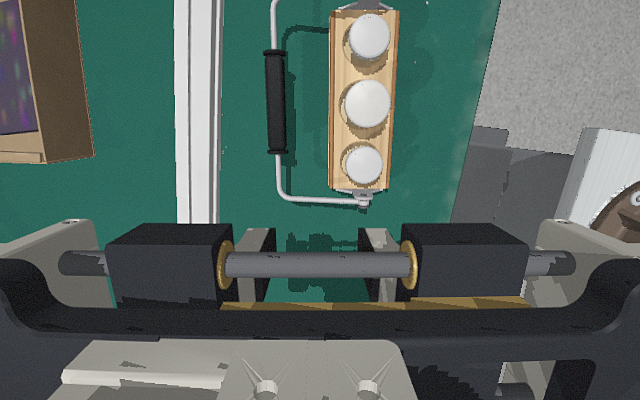

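All three jars stand in their pockets, with lids at (369,37), (367,103) and (365,164). The grip is at (275,101), which is (0.572,-0.137) in the world. I'll grasp it now.

Request:
drive_effector --steps '[0.46,-0.21,0.2,0,0.05,0.922,-0.427,0.6,0,0.05,0.922,-0.427,1.1,0,0.05,0.922,-0.427,1.5,0,0.05,0.922,-0.427,1.8,0,0.05,0.922,-0.427,1.855,0,0.05,0.922,-0.427,1.855,0,0.05,0.922,-0.427,1.855,0,0.05]'

```text
clock: 15.82
tool_pos: [0.5728, -0.1373, 0.048]
orientation: [-179.9, -0.0, -83.9]
force: [-0.1, 1.0, -0.2]
opening: 0.05
gripper_force: 0.0
```

Request:
drive_effector --steps '[0,0,0,0,0.01,0,0,0,0,0.01,0,0,0,0,0.01,0,0,0,0,0.01,0,0,0,0,0.01]'

```text
clock: 16.45
tool_pos: [0.5724, -0.1373, 0.0468]
orientation: [-180.0, -0.0, -83.9]
force: [0.5, 0.9, 1.8]
opening: 0.0198
gripper_force: 30.0
```

Request:
drive_effector --steps '[0,-0.015,-0.09,0,0.01,0,-0.015,-0.17,0,0.01,0,0,-0.344,0,0.01,0,0.045,-0.512,0,0.01,0,0.119,-0.67,0,0.01,0,0.219,-0.813,0,0.01,0,0.342,-0.936,0,0.01,0,0.342,-0.936,0,0.01]'

```text
clock: 17.45
tool_pos: [0.5372, -0.1411, 0.1415]
orientation: [-179.9, -0.0, -84.0]
force: [-0.6, 0.0, 0.0]
opening: 0.0197
gripper_force: 30.0
```

Request:
drive_effector --steps '[0,0.07,-0.055,0,0.01,0,0.143,-0.1,0,0.01,0,0.222,-0.14,0,0.01,0,0.301,-0.174,0,0.01,0,0.469,-0.219,0,0.01,0,0.556,-0.23,0,0.01,0,0.643,-0.234,0,0.01,0,0.643,-0.234,0,0.01]'

```text
clock: 18.45
tool_pos: [0.4727, -0.148, 0.1641]
orientation: [180.0, -0.0, -83.9]
force: [-0.2, 0.8, 6.9]
opening: 0.0197
gripper_force: 30.0
```

Run:
```python
from h import *
o=ctrl.get_obs();print(o['tool_pos'],o['force'],o['moment'])
s=snap('scene');cv2.imwrite('pics/s5.png',cv2.resize(s['frame'][130:270,240:420,::-1],None,fx=4,fy=4,interpolation=cv2.INTER_CUBIC))
```

```text
[ 0.47271461 -0.14795112  0.16407358] [-0.18018053  0.80149714  6.93201908] [ 0.19290596 -0.03299431 -0.0471986 ]
```

View pics/s5.png

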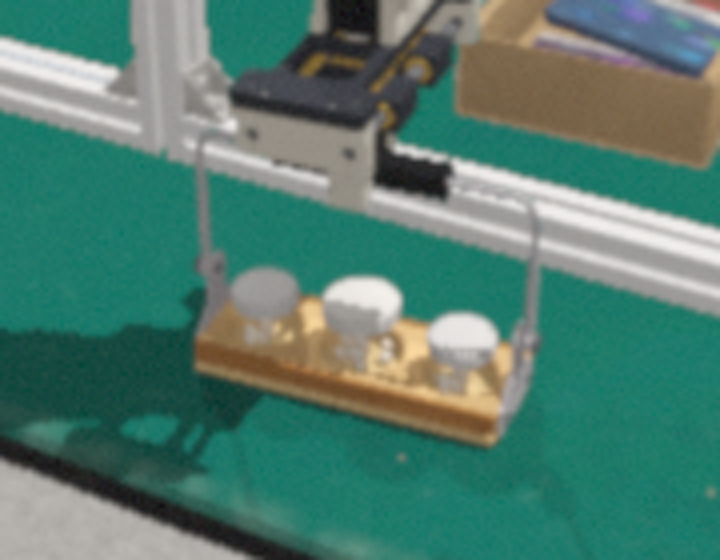

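The handle stands upright with all jars seated, and the grip is over the pivot line. I'll lift gently.

Scaled: -0.02 m is -0.2, -0.018 m is -0.18.

Request:
drive_effector --steps '[0,-0.01,-0.01,0,0.01,0,-0.018,-0.02,0,0.01,0,-0.018,-0.04,0,0.01,0,-0.018,-0.07,0,0.01,0,-0.018,-0.11,0,0.01,0,-0.018,-0.15,0,0.01,0,-0.018,-0.18,0,0.01,0,-0.018,-0.2,0,0.01]'

```text
clock: 19.5
tool_pos: [0.4758, -0.1475, 0.1838]
orientation: [-180.0, 0.0, -83.9]
force: [-0.6, 0.2, -6.3]
opening: 0.0196
gripper_force: 30.0
```

Run:
```python
from h import *
o=ctrl.get_obs();print(o['tool_pos'],o['force'],o['moment'])
```

```text
[ 0.47580423 -0.1475423   0.18381036] [-0.57236464  0.24898642 -6.28972468] [ 0.00311749 -0.04227153 -0.01818128]
```

Full weight is carried (6.3 N) with almost no moment. I'll raise the remaining 80 mm.

Scaled: -0.055 m is -0.55, -0.047 m is -0.47.

Request:
drive_effector --steps '[0,0,-0.03,0,0.01,0,0,-0.08,0,0.01,0,0,-0.15,0,0.01,0,0,-0.23,0,0.01,0,0,-0.31,0,0.01,0,0,-0.39,0,0.01,0,0,-0.47,0,0.01,0,0,-0.55,0,0.01]'

```text
clock: 20.5
tool_pos: [0.4757, -0.1475, 0.2391]
orientation: [-180.0, 0.0, -83.9]
force: [-1.4, 0.4, -6.8]
opening: 0.0197
gripper_force: 30.0
```

Request:
drive_effector --steps '[0,0,-0.08,0,0.01,0,0,-0.15,0,0.01,0,0,-0.2,0,0.01,0,0,-0.235,0,0.01,0,0,-0.25,0,0.01,0,0,-0.25,0,0.01,0,0,-0.25,0,0.01,0,0,-0.25,0,0.01]'

```text
clock: 21.5
tool_pos: [0.4757, -0.1475, 0.2634]
orientation: [180.0, 0.0, -83.9]
force: [-0.5, -0.5, -7.2]
opening: 0.0196
gripper_force: 30.0
```

Request:
drive_effector --steps '[0,0,0,0,0.01,0,0,0,0,0.01,0,0,0,0,0.01,0,0,0,0,0.01,0,0,0,0,0.01,0,0,0,0,0.01,0,0,0,0,0.01,0,0,0,0,0.01]'

```text
clock: 22.5
tool_pos: [0.4758, -0.1475, 0.2636]
orientation: [180.0, 0.0, -83.9]
force: [-0.1, 1.4, -6.8]
opening: 0.0198
gripper_force: 30.0
```

Run:
```python
from h import *
o=ctrl.get_obs();print(o['tool_pos'],o['force'],o['moment'])
s=snap('scene');cv2.imwrite('pics/s6.png',cv2.resize(s['frame'][100:250,240:420,::-1],None,fx=4,fy=4,interpolation=cv2.INTER_CUBIC))
```

```text
[ 0.47576558 -0.14754239  0.26355982] [-0.14588139  1.4151901  -6.83965171] [ 0.0535924  -0.07000291 -0.00635963]
```

View pics/s6.png

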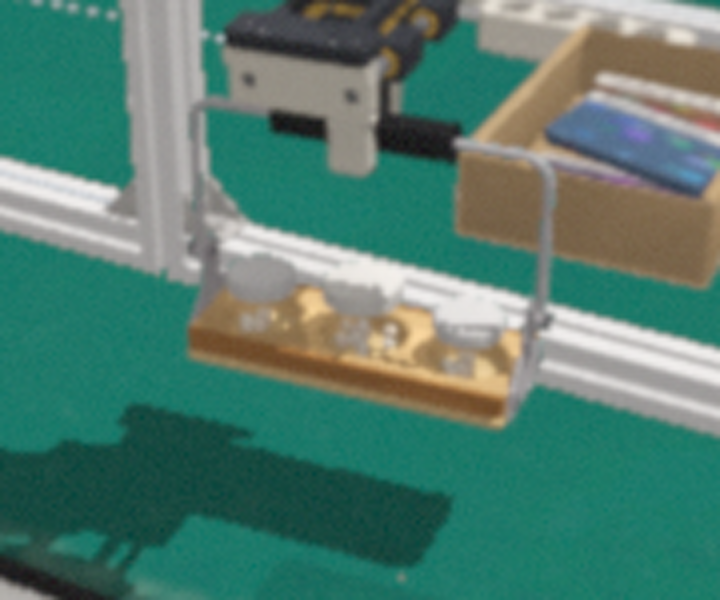

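The carrier hangs clear with its jars in place. I'll check level and stillness numerically.

Run:
```python
from h import *
for k in range(2):
    s=snap('scene');P=cloud(s);f=s['frame'].astype(int)
    m=(f[...,0]-f[...,2]>50)&(P[...,2]>.08)&(P[...,2]<.14)&(abs(P[...,0]-.475)<.06)&(abs(P[...,1]+.147)<.12)
    q=P[m]; y=q[:,1]
    for a in (-.23,-.19,-.15,-.11,-.07):
        g=q[abs(y-a)<.015]
        t=g[g[:,2]>np.percentile(g[:,2],60)]
        print(k,a,len(g),np.percentile(g[:,2],[3,97]).round(4))
    T=q[q[:,2]>.119]; A=np.c_[T[:,:2]-[.475,-.147],np.ones(len(T))]; print('top plane',np.linalg.lstsq(A,T[:,2],rcond=None)[0])
```

```text
0 -0.23 220 [0.1064 0.124 ]
0 -0.19 221 [0.1063 0.124 ]
0 -0.15 198 [0.106  0.1239]
0 -0.11 236 [0.1067 0.1242]
0 -0.07 174 [0.1056 0.124 ]
top plane [-0.00294037 -0.00086088  0.12204987]
1 -0.23 220 [0.1066 0.124 ]
1 -0.19 221 [0.1064 0.1241]
1 -0.15 195 [0.1059 0.1237]
1 -0.11 235 [0.106  0.1239]
1 -0.07 175 [0.1063 0.1247]
top plane [-0.00269807 -0.00089459  0.12211969]
```

Level, still, and with the block's top at about 0.124 m, so the underside is about 10 cm up. Handing in.

```bash
python3 -c "
from plant import ctrl
print(ctrl.close_job())"
```

```text
the job is handed in; nothing more can be done
None
```

Job handed in at about 23 s: both jars went down to their pocket floors, the handle is up, and the carrier is held by the grip, level and still, with its underside about 10 cm above the bench; I didn't re-check the dish, tweezers or loupe afterwards, but nothing in the moves touched them as far as I could tell.

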